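# Set the raking-light lamp's filter wheel and switch it on

## Robot

A 6-joint arm with a two-finger parallel gripper is mounted at the origin on the work surface. World frame = base frame: x ahead of the robot, y to its left, z up, the work surface at z = 0. Lengths are in mm, angles in degrees, forces in N, time in s.
With the tool pointing down it reaches from about 350 to 775 mm from the base axis. Payload 7.3 kg.
Tool frame: the origin (TCP) lies at the very end of the fingers, on their centre line; the grasp point (between the pads) lies 19 mm behind it (env.tcp_to_grasp is the distance from the TCP to the grasp point, in mm); z points along the fingers, y is the line along which they close (so a half turn about z gives the same grasp; the last joint's range is limited). The gripper opens to 92 mm and grips with 3 to 60 N. Pads are 19 mm wide; open, the fingers measure 130 mm over their backs; the gripper's body (75 mm by 190 mm) begins 47 mm behind the grasp point.
Start: joints at [61.937, 19.595, 87.324, -0, 73.075, -8.365], TCP at [176.946, 494.302, 226.741] pointing down, gripper open.
Joint ranges: [-145.02, 145.02], [-44.19, 115.74], [2.07, 154.8], [-57.11, 237.11], [16.16, 152.29], [-177.93, 177.93]. Speed limits (degrees/s): [147.25, 147.25, 180, 180, 180, 180].

## Interface

Orientations are given as [roll, pitch, yaw] about the fixed x, y, z axes, in that order (R = Rz(yaw) Ry(pitch) Rx(roll)).
In Python, from cell import status, cams, ticket, env gives the robot as it stands.
- The arm moves only by the tool servo_tool, never from a script. Its argument "increments" is a list of rows, each a list of 3 entries, a list of its own where there are three numbers: the turn, a rotation vector about the tool's x, y, z in degrees, then the shift along the tool's x, y, z in cm, then the opening, from 0 (shut) to 1 (fully open). In form: [[[ax, ay, az], [dx, dy, dz], grip], ...]. A call has 1 to 12 rows; each row shifts and turns the commanded pose from where the row before left it, along the tool's axes as they then stand; what a row does not reach is not made up. A row lasts 1/10 s, in which the tool goes at most 50 mm and 8.59 degrees, less where a joint would pass 70% of its speed; a pose out of reach is approached as far as the arm can. A call with a gripper value outside its range is refused whole. The fingers move at their own pace and stop on an object; "newtons" is the grip in N (left out, the last holds). Time passes only in rows, so rows that do not move let the fingers close. It gives the time, the measured TCP pose, the force, the opening and the grip force at its end, in the units of the state.
- status.get_state(): the state, without advancing time (a new reading comes with each control period).
- cams.get_image(name): name is "side" or "top" or "wrist"; returns the picture (400x640x3 uint8, red, green, blue); there is no depth.
- cams.calibration(name): a dict with "K" (3x3 intrinsics, pixels), "R" (3x3) and "t" (3): a world point X has camera coordinates R X + t. Camera axes: x right, y down, z forward; pixel columns grow to the right and rows downward; lengths in mm; the calibration is good to about 2 mm. A picture is of the moment at which its call begins: read the wrist's pose just before it. calibration takes no time and is no camera call; for the wrist camera it gives the pose at the moment of the call.
- ticket.finish_job(): hands the job in; it is judged then, once.
Trained networks look in the newest picture that a camera, given by its name, has taken for a name from the list of things; names that differ only in an ending like _2 or _b are one class to them, and where a whole thing is asked for, a point or a joint stands for the part that bears it (a point fixed in the world has none). Each returns a list of dicts, best first, with "conf" (0 to 1); they miss things now and then, are a little off and sometimes report something else, mostly with a low value. They report only what shows in the picture. A call takes as long as a camera call.
- cams.search_frame(query, camera): "position" ([row, column] as shares, 0 to 1, of the picture: columns of its width, rows of its height, amid what is visible of it).
- cams.place_of(query, camera): "position" ([row, column] as shares, 0 to 1, of the picture: columns of its width, rows of its height: a listed point, or the origin of a listed thing).
The state is a dict: "time": time; "q": joint angles; "qd": joint speeds; "effort": joint torques, N m; "ee_pos": TCP position; "orientation": TCP orientation; "wrist_force": force on the tool from outside, world axes, zero at the start; "torque": the same for the moment, N m; "grip_width": opening from 0.0 (shut) to 1.0 (fully open); "grasp_force": force on a finger pad.
Only numpy, scipy, OpenCV 4.12 (cv2) and the standard library are available. Lean on these libraries where they do the work, as an engineer would, in place of code of your own. Each camera call takes 0.05 s, during which the arm holds its last target. There are 200 camera calls.

## Task

Gently push the tab of the lamp's filter wheel round with the fingertips until it points at the middle of the disc with three dots, then press the lamp's push button fully in and let it come out again. Only touch, pick nothing up, and leave the other things on the lamp and bench where they are.

Things in the scene. Friction and masses are not known exactly. Their poses are not given: they have to be found in the camera images.
- lamp: grey lamp case fixed to the bench, 300 x 320 mm, its flat top (deck) 50 mm above the bench; a short light snout sticks out of its +x side. Origin on the bench under its centre, x axis towards the snout. It does not move.
- wheel: filter wheel lying flat on the deck: aluminium disc 128 mm across, four glass windows, top 10 mm above the deck, hub 24 mm across up to 22 mm. Origin on the axis at deck height, x axis along the tab (the way it points), z up. Turns both ways about z, to stops 2.1 rad either side of the lamp's x axis; starts within 0.3 rad of it. No clicks: friction (about 0.12 N m) holds it wherever it is left.
- tab_tip (a point): top outer end of the wheel's one tab, an upright black plastic fin 8 mm thick reaching radially from 48 to 92 mm from the axis, its top 36 mm and its underside 8 mm above the deck. Pushing it sideways takes about 1.6 N.
- button (a joint): the lamp's push button: travel in m, 0 out, 0.006 fully in. A spring brings it back; fully in takes 5 N.
- button_top (a point): centre of the button's top face (it moves with the button). Steel, 28 mm across, in a black housing on the deck 112 mm from the wheel's axis, on the side away from the snout. Pressed straight down.
- plaque1: round white disc 62 mm across and 4 mm thick, fixed on the lamp's deck, centred 125 mm from the wheel's axis, with one dot printed in black on top; origin at the centre of its underside. Which disc is at which of the four places varies.
- plaque2: round white disc 62 mm across and 4 mm thick, fixed on the lamp's deck, centred 125 mm from the wheel's axis, with two dots printed in black on top; origin at the centre of its underside. Which disc is at which of the four places varies.
- plaque3: round white disc 62 mm across and 4 mm thick, fixed on the lamp's deck, centred 125 mm from the wheel's axis, with three dots in a triangle printed in black on top; origin at the centre of its underside. Which disc is at which of the four places varies.
- plaque4: round white disc 62 mm across and 4 mm thick, fixed on the lamp's deck, centred 125 mm from the wheel's axis, with four dots in a square printed in black on top; origin at the centre of its underside. Which disc is at which of the four places varies.
- weight: loose brass weight on a corner of the lamp's deck, 36 mm across, 36 mm tall, origin under its centre; leave it
- tape: loose roll of paper tape on the other corner of the deck at the button's side, 54 mm across, 18 mm tall, origin under its centre; leave it
- glue_jar: loose jar, 66 mm across, 65 mm tall, on the bench, origin under its centre; leave it
- water_jar: loose jar, 56 mm across, 75 mm tall, on the bench, origin under its centre; leave it
- vial: loose small bottle, 34 mm across, 60 mm tall, on the bench, origin under its centre; leave it
- brush: loose brush lying on the bench; leave it
- spatula: loose spatula, 190 mm long, lying on the bench; leave it

How it is judged (in metres and radians):
On the way, in this order (a step that is already met when the one before it is completed fails the run):
1. the wheel's tab rests pointing at the middle of the disc with three dots (y of plaque3 in the frame of wheel between -0.0105 and 0.0105 m and x of plaque3 in the frame of wheel above 0.05 m and angular speed of wheel below 0.1 rad/s), for 0.2 s.
2. the button is pressed fully in (value of joint button above 0.0045 m), for 0.05 s.
At the end, for the whole second after the job is handed in: the tab points at the three-dot disc, its centre line passing within 10.5 mm of the disc's centre (about 5 degrees); the wheel is at rest; the button is out again (under 1.5 mm) (all of step 1 and value of joint button below 0.0015 m); the robot touches nothing.
It fails at once if the button is pressed (over 3 mm) while the tab does not point at the three-dot disc (value of joint button above 0.003 m and not (y of plaque3 in the frame of wheel between -0.0105 and 0.0105 m and x of plaque3 in the frame of wheel above 0.05 m)).
It fails at once if the wheel or its tab is pushed or squeezed with more than 25 N (contact force between the fingers and wheel above 25 N).
It fails at once if another thing on the lamp or bench is moved more than 20 mm or picked up (distance of any of weight, tape, glue_jar, water_jar, vial, brush, spatula from where it was at the start of the episode above 0.02 m).
It also fails if it takes over 51 s, if anything falls off the work surface, if the arm or the gripper's body presses on something with over 40 N, if the wrist force passes 120 N, or if a joint passes its speed limit or range.

## Working session

There is one attempt and no reset: what is moved stays moved. The work goes in short steps, Python scripts to look and compute and a tool call to move; the robot and the scene stay as the last step left them, time stands still between calls to the robot, and variables do not carry over. Pictures are saved under pics/ and viewed, at most 10 in all, crops included, and the job is handed in when it is done.

Besides the shell and the picture viewer there is one more tool, called by a JSON object that holds its "method" and its "body". servo_tool: Moves the arm, as the interface text tells. Its arguments: {"type":"object","properties":{"increments":{"type":"array","items":{"type":"array"}},"newtons":{"type":"number"}},"required":["increments"]}

```bash
mkdir -p pics; cat > h.py <<'E'
import numpy as np,cv2
from cell import status,cams,ticket,env
def ray(cam,pos):
    c=cams.calibration(cam);K,R,t=map(np.array,(c["K"],c["R"],c["t"]))
    d=R.T@np.linalg.solve(K,[pos[1]*640,pos[0]*400,1]);return -R.T@t,d
def at(cam,pos,z):
    o,d=ray(cam,pos);return o+d*(z-o[2])/d[2]
def save(cam,n):cv2.imwrite(f"pics/{n}.png",cams.get_image(cam)[:,:,::-1])
E
python3 - <<'E'
from h import *
save("top","top0");save("side","side0")
Z=dict(wheel=50,tab_tip=86,button_top=70,plaque1=50,plaque2=50,plaque3=50,plaque4=50,weight=50,tape=50,lamp=0)
for n,z in Z.items():
    for c in("top","side"):
        print(n,c,[(round(r["conf"],2),np.round(r["position"],3).tolist(),at(c,r["position"],z)[:2].round(0).tolist()) for r in cams.place_of(n,c)[:2]])
s=status.get_state();print(s["time"],s["ee_pos"],s["orientation"])
E
```

```text
wheel top [(0.61, [0.498, 0.578], [529.0, 8.0])]
wheel side [(0.66, [0.595, 0.534], [541.0, 4.0]), (0.64, [0.404, 0.436], [625.0, 351.0])]
tab_tip top [(0.97, [0.412, 0.569], [625.0, 23.0]), (0.45, [0.586, 0.506], [423.0, 148.0])]
tab_tip side [(0.86, [0.528, 0.557], [617.0, 22.0]), (0.16, [0.638, 0.482], [418.0, 10.0])]
button_top top [(0.62, [0.591, 0.581], [415.0, 9.0])]
button_top side [(0.64, [0.639, 0.481], [424.0, 18.0]), (0.51, [0.409, 0.438], [608.0, 325.0])]
plaque1 top [(0.9, [0.503, 0.639], [518.0, -109.0]), (0.83, [0.498, 0.514], [532.0, 130.0])]
plaque1 side [(0.72, [0.542, 0.477], [523.0, 127.0]), (0.66, [0.674, 0.589], [529.0, -127.0])]
plaque2 top [(0.9, [0.503, 0.639], [518.0, -109.0]), (0.83, [0.498, 0.514], [532.0, 130.0])]
plaque2 side [(0.72, [0.542, 0.477], [523.0, 127.0]), (0.66, [0.674, 0.589], [529.0, -127.0])]
plaque3 top [(0.9, [0.503, 0.639], [518.0, -109.0]), (0.83, [0.498, 0.514], [532.0, 130.0])]
plaque3 side [(0.72, [0.542, 0.477], [523.0, 127.0]), (0.66, [0.674, 0.589], [529.0, -127.0])]
plaque4 top [(0.9, [0.503, 0.639], [518.0, -109.0]), (0.83, [0.498, 0.514], [532.0, 130.0])]
plaque4 side [(0.72, [0.542, 0.477], [523.0, 127.0]), (0.66, [0.674, 0.589], [529.0, -127.0])]
weight top [(0.4, [0.585, 0.507], [429.0, 146.0])]
weight side [(0.69, [0.588, 0.429], [417.0, 139.0])]
tape top [(0.51, [0.581, 0.647], [425.0, -118.0]), (0.32, [0.497, 0.517], [533.0, 124.0])]
tape side [(0.64, [0.734, 0.538], [417.0, -115.0]), (0.34, [0.578, 0.432], [429.0, 146.0])]
lamp top [(0.59, [0.501, 0.577], [533.0, 7.0])]
lamp side [(0.72, [0.407, 0.439], [662.0, 384.0]), (0.69, [0.622, 0.529], [537.0, 9.0])]
1.1 [176.92293748 494.30944233 226.74957509] [ 1.79994132e+02 -1.63048285e-03  1.60304216e+02]
```

View pics/top0.png

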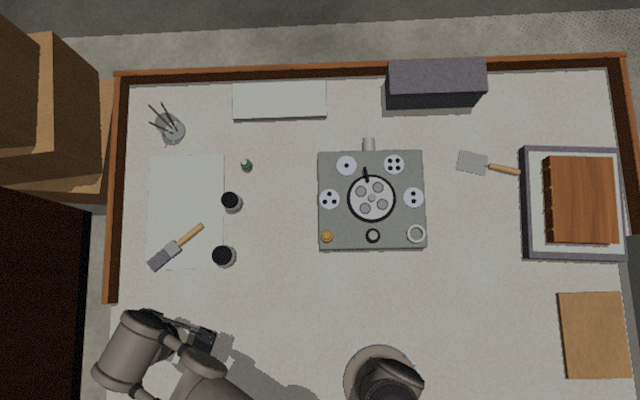

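View pics/side0.png

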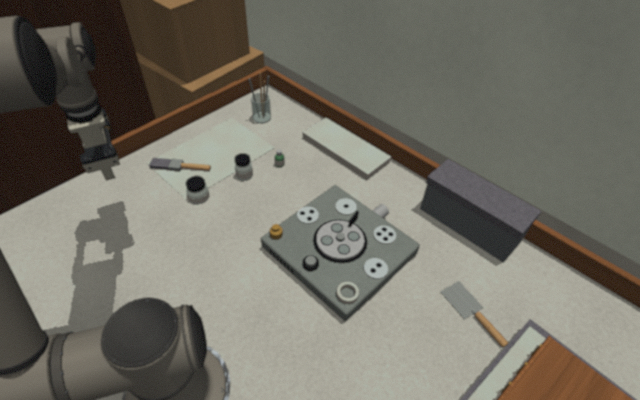

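The three-dot disc is on the left in the top view at pixel (329,199), which is about world (530,130), in the +y direction. The tab at (366,172) points along about +x, so it needs to turn about 80° CCW. I'll go above the lamp and look from close by.

{"method": "servo_tool", "body": {"increments": [[[0,0,0],[-4,-2.7,-0.5],0],[[0,0,0],[-4,-2.7,-0.5],0],[[0,0,0],[-4,-2.7,-0.5],0],[[0,0,0],[-4,-2.7,-0.5],0],[[0,0,0],[-4,-2.7,-0.5],0],[[0,0,0],[-4,-2.7,-0.5],0],[[0,0,0],[-4,-2.7,-0.5],0],[[0,0,0],[-4,-2.7,-0.5],0],[[0,0,0],[-4,-2.7,-0.5],0],[[0,0,0],[-4,-2.7,-0.5],0],[[0,0,0],[-4,-2.7,-0.5],0],[[0,0,0],[-4,-2.7,-0.5],0]]}}

```text
time: 2.3
ee_pos: [520.5, 25.6, 287.1]
orientation: [180.0, 0.0, 160.3]
wrist_force: [0.5, 0.6, 0.3]
grip_width: 0.02
grasp_force: 0.0
```

{"method": "servo_tool", "body": {"increments": [[[0,0,0],[-2.4,-1.6,0],0],[[0,0,8.5],[0,0,0],0],[[0,0,8.5],[0,0,0],0],[[0,0,8.5],[0,0,0],0],[[0,0,8.5],[0,0,0],0],[[0,0,8.5],[0,0,0],0],[[0,0,8.5],[0,0,0],0],[[0,0,8.5],[0,0,0],0],[[0,0,0],[0,0,0],0],[[0,0,0],[0,0,0],0]]}}

```text
time: 3.3
ee_pos: [536.8, 4.3, 286.7]
orientation: [180.0, -0.0, 101.0]
wrist_force: [-0.9, 0.9, 0.2]
grip_width: 0.006
grasp_force: 0.0
```

```bash
python3 - <<'E'
from h import *
save("wrist","w0")
Z=dict(wheel=50,tab_tip=86,button_top=70,plaque3=50)
for n,z in Z.items():
    print(n,[(round(r["conf"],2),np.round(r["position"],3).tolist(),at("wrist",r["position"],z)[:2].round(0).tolist()) for r in cams.place_of(n,"wrist")[:4]])
s=status.get_state();print(s["time"],s["ee_pos"],s["orientation"],s["wrist_force"])
print(at("wrist",[0,0],0)) 
o,d=ray("wrist",[.5,.5]);print(o,d)
E
```

```text
wheel [(0.66, [0.44, 0.489], [533.0, -3.0]), (0.66, [0.107, 0.383], [419.0, 146.0]), (0.44, [0.624, 0.461], [527.0, -120.0]), (0.16, [0.19, 0.521], [534.0, 129.0])]
tab_tip [(0.62, [0.441, 0.603], [623.0, 22.0])]
button_top [(0.79, [0.386, 0.359], [420.0, 9.0])]
plaque3 [(0.88, [0.342, 0.628], [640.0, 72.0]), (0.82, [0.572, 0.578], [630.0, -65.0]), (0.58, [0.627, 0.461], [527.0, -122.0]), (0.56, [0.191, 0.523], [536.0, 129.0])]
3.55 [536.835313     4.32843162 286.71516568] [ 1.79998188e+02 -4.41407841e-03  1.00881259e+02] [-0.37077092  0.1019275  -0.06115015]
[ 7.80945817e+01  1.43994834e+02 -5.68434189e-14]
[521.40328238  82.18971081 444.67104655] [ 0.06700315 -0.28574034 -0.95606337]
```

View pics/w0.png

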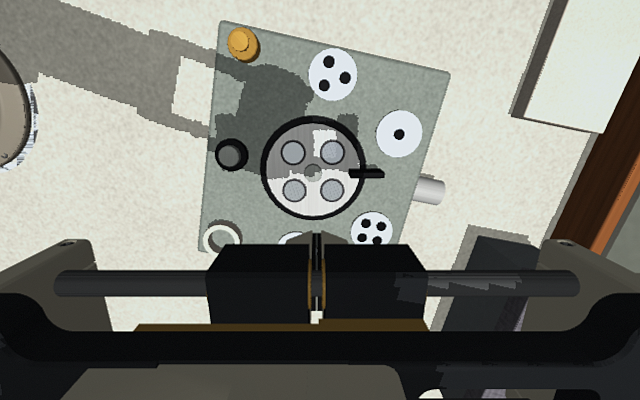

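Confirmed: the three-dot disc is at pixel (333,75), about world (536,129). The wheel centre is about (532,5), and the tab at (368,173) points about 11°. I'll go down beside the tab on its −y side.

{"method": "servo_tool", "body": {"increments": [[[0,0,0],[-2,3.7,0],0],[[0,0,0],[-1.9,3.8,0],0],[[0,0,0],[0,0,4],0],[[0,0,0],[0,0,4],0],[[0,0,0],[0,0,4],0],[[0,0,0],[0,0,4],0],[[0,0,0],[0,0,3],0],[[0,0,0],[0,0,2.6],0],[[0,0,0],[0,0,0],0],[[0,0,0],[0,0,0],0]]}}

```text
time: 4.55
ee_pos: [618.1, -20.0, 71.1]
orientation: [180.0, -0.0, 100.8]
wrist_force: [0.1, 0.6, 0.9]
grip_width: 0.008
grasp_force: 0.0
```

{"method": "servo_tool", "body": {"increments": [[[0,0,0],[0.5,0,0],0],[[0,0,0],[0.5,0,0],0],[[0,0,0],[0.5,0,0],0],[[0,0,0],[0.4,0,0],0],[[0,0,0],[0.4,0,0],0],[[0,0,0],[0.3,0,0],0],[[0,0,0],[0,0,0],0]]}}

```text
time: 5.25
ee_pos: [612.9, 6.0, 70.8]
orientation: [180.0, 0.0, 100.8]
wrist_force: [-0.3, -0.8, 0.3]
grip_width: 0.008
grasp_force: 0.0
```

{"method": "servo_tool", "body": {"increments": [[[0,0,-4],[0.56,0.075,0],0],[[0,0,-4],[0.56,0.075,0],0],[[0,0,-4],[0.56,0.075,0],0],[[0,0,-4],[0.56,0.075,0],0],[[0,0,-4],[0.56,0.075,0],0],[[0,0,-4],[0.56,0.075,0],0],[[0,0,-4],[0.56,0.075,0],0],[[0,0,-4],[0.56,0.075,0],0],[[0,0,0],[0,0,0],0]]}}

```text
time: 6.15
ee_pos: [599.8, 48.5, 70.8]
orientation: [180.0, 0.0, 132.9]
wrist_force: [-0.4, -0.1, -0.4]
grip_width: 0.006
grasp_force: 0.0
```

```bash
cat > chk.py <<'E'
from h import *
for c in("top","side","wrist"):
  cams.get_image(c)
  print(c,[(round(r["conf"],2),at(c,r["position"],86)[:2].round(0).tolist()) for r in cams.place_of("tab_tip",c)[:2]])
s=status.get_state();print(s["time"],s["ee_pos"],s["orientation"][2],s["wrist_force"])
c=np.array([532,5]);p=s["ee_pos"][:2]-c
a=np.radians(s["orientation"][2]-90);u=np.array([np.cos(a),np.sin(a)]);t=np.array([-u[1],u[0]])
print("rad",p@u,"tan",p@t,"tab if flush",np.degrees(a))
E
python3 chk.py
```

```text
top []
side []
wrist [(0.66, [597.0, 69.0])]
6.45 [599.78149596  48.06083527  70.63764213] 132.7362120719686 [ 0.39218002 -0.13845024  0.03037892]
rad 79.00666578305518 tan -14.370577256232975 tab if flush 42.736212071968595
```

{"method": "servo_tool", "body": {"increments": [[[0,0,-4],[0.56,0.075,0],0],[[0,0,-4],[0.56,0.075,0],0],[[0,0,-4],[0.56,0.075,0],0],[[0,0,-4],[0.56,0.075,0],0],[[0,0,-4],[0.56,0.075,0],0],[[0,0,-4],[0.56,0.075,0],0],[[0,0,-4],[0.56,0.075,0],0],[[0,0,-4],[0.56,0.075,0],0],[[0,0,-4],[0.56,0.075,0],0],[[0,0,0],[0,0,0],0]]}}

```text
time: 7.45
ee_pos: [560.6, 79.7, 70.8]
orientation: [180.0, 0.0, 168.8]
wrist_force: [-0.3, 0.7, -0.8]
grip_width: 0.004
grasp_force: 0.0
```

```bash
python3 chk.py; python3 -c "
from h import *
save('wrist','w1')
for n in('plaque3','wheel'):print(n,[(round(r['conf'],2),at('wrist',r['position'],50)[:2].round(0).tolist()) for r in cams.place_of(n,'wrist')])"
```

```text
top []
side [(0.91, [547.0, 97.0]), (0.5, [407.0, -128.0])]
wrist [(0.95, [547.0, 96.0])]
7.75 [560.92535847  79.49558891  70.65865909] 168.74063209176992 [-0.26895663  0.08420352 -0.94416661]
rad 78.70949573344 tan -13.823328507865453 tab if flush 78.74063209176992
plaque3 [(0.82, [529.0, -118.0]), (0.7, [531.0, 133.0]), (0.66, [634.0, 77.0])]
wheel [(0.95, [531.0, 4.0])]
```

View pics/w1.png

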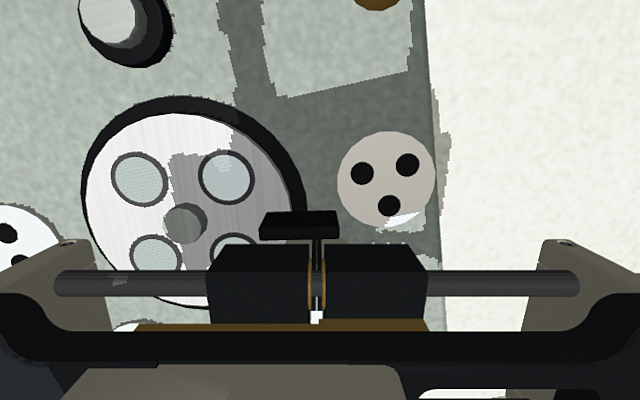

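The picture shows the tab at (300,225) held by the fingertips, just short of the three-dot disc at (387,180). About 8° is left.

{"method": "servo_tool", "body": {"increments": [[[0,0,-2],[0.28,0.037,0],0],[[0,0,-2],[0.28,0.037,0],0],[[0,0,-2],[0.28,0.037,0],0],[[0,0,-2],[0.28,0.037,0],0],[[0,0,0],[0,0,0],0],[[0,0,0],[0,0,0],0],[[0,0,0],[-1,0,0],0],[[0,0,0],[-1.5,0,0],0],[[0,0,0],[0,0,-4],0],[[0,0,0],[-2,0,-4],0],[[0,0,0],[-2,0,-4],0],[[0,0,0],[0,0,0],0]]}}

```text
time: 9.1
ee_pos: [620.2, 78.6, 197.2]
orientation: [180.0, 0.8, 176.7]
wrist_force: [0.6, -0.4, -0.2]
grip_width: 0.002
grasp_force: 0.0
```

```bash
python3 chk.py; python3 -c "
from h import *
save('wrist','w2');cams.get_image('side');cams.get_image('top')
for c in('wrist','side','top'):
 for n,z in(('plaque3',50),('wheel',50),('button_top',70)):print(c,n,[(round(r['conf'],2),at(c,r['position'],z)[:2].round(0).tolist()) for r in cams.place_of(n,c)])"
```

```text
top []
side [(0.67, [535.0, 90.0])]
wrist []
9.4 [613.78454262  79.06863761 189.08205355] 176.7951888234345 [ 0.0496001  -0.61823257  0.10112177]
rad 78.52499274033026 tan -77.51580486850278 tab if flush 86.7951888234345
wrist plaque3 [(0.95, [532.0, -119.0]), (0.65, [632.0, -68.0]), (0.57, [538.0, 133.0]), (0.56, [630.0, 80.0]), (0.27, [532.0, 14.0])]
wrist wheel [(0.73, [534.0, 5.0]), (0.62, [537.0, 377.0])]
wrist button_top [(0.2, [631.0, -58.0])]
side plaque3 [(0.79, [632.0, -63.0]), (0.74, [533.0, 132.0]), (0.73, [528.0, -115.0]), (0.54, [641.0, 84.0]), (0.47, [425.0, 146.0])]
side wheel [(0.74, [531.0, 10.0])]
side button_top [(0.41, [429.0, 22.0])]
top plaque3 [(0.8, [524.0, -103.0]), (0.6, [411.0, 586.0]), (0.56, [636.0, -69.0]), (0.52, [627.0, 79.0]), (0.48, [536.0, 134.0])]
top wheel [(0.69, [532.0, 2.0])]
top button_top []
```

View pics/w2.png

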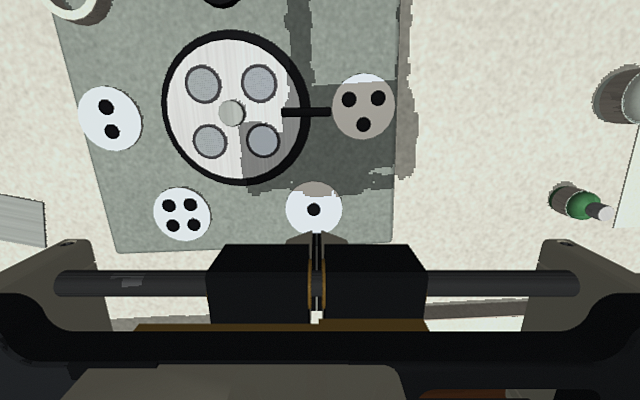

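The tab at (284–330,112) points at the three-dot disc at (363,107). I'll check the angle with the right heights.

```bash
python3 - <<'E'
from h import *
f=lambda u,v,z:at("wrist",[v/400,u/640],z)[:2]
P=dict(tabout=f(331,112,86),tabin=f(283,112.5,86),disc=f(363,107,54),rim=f(236,107,60),hub=f(231.5,113,72),two=f(110,118,54),one=f(314,208,54),four=f(182,214,54))
for k,v in P.items():print(k,v.round(1))
g=lambda a,b:np.degrees(np.arctan2(*(P[b]-P[a])[::-1])).round(1)
print(g("tabin","tabout"),g("hub","tabout"),g("rim","tabout"),"target",g("rim","disc"),g("hub","disc"),g("two","disc"))
E
```

```text
tabout [536.5  97.3]
tabin [534.5  55.3]
disc [533.7 130.3]
rim [526.7   7.9]
hub [532.1   6.2]
two [ 529.7 -119.5]
one [634.9  76.3]
four [633.5 -67.7]
87.3 87.3 83.8 target 86.8 89.3 89.1
```

The tab is about 87° against a target of about 89°, which is 4–5 mm off the disc's centre line and within the 10.5 mm limit. Next I'll look at the button from close by.

{"method": "servo_tool", "body": {"increments": [[[0,0,0],[2.7,-1.9,0],0],[[0,0,0],[2.7,-1.9,0],0],[[0,0,0],[2.7,-1.9,0],0],[[0,0,0],[2.5,-2,0],0],[[0,0,0],[0,0,0],0],[[0,0,0],[0,0,0],0]]}}

```text
time: 10.6
ee_pos: [505.1, 7.9, 191.3]
orientation: [180.0, 0.1, 176.7]
wrist_force: [-0.2, -0.5, 0.8]
grip_width: 0.005
grasp_force: 0.0
```

```bash
python3 chk.py; python3 -c "
from h import *
save('wrist','w3')
for n,z in(('button_top',70),('button_top',75),('button_top',65),('plaque3',50),('wheel',50)):print(n,[(round(r['conf'],2),r['position'],at('wrist',r['position'],z)[:2].round(0).tolist()) for r in cams.place_of(n,'wrist')])"
```

```text
top [(0.78, [528.0, 104.0])]
side [(0.95, [534.0, 97.0]), (0.7, [608.0, 316.0])]
wrist [(0.94, [535.0, 99.0])]
10.9 [505.20429154   8.51965521 190.48495135] 176.84377323405684 [0.34214069 1.04077261 0.16863957]
rad 2.0389796342573487 tan 26.948850189599806 tab if flush 86.84377323405684
button_top [(0.82, [0.2545, 0.4867], [417.0, 10.0])]
button_top [(0.82, [0.2545, 0.4867], [417.0, 10.0])]
button_top [(0.82, [0.2545, 0.4867], [416.0, 10.0])]
plaque3 [(0.83, [0.5495, 0.3119], [533.0, -122.0]), (0.7, [0.517, 0.6737], [532.0, 134.0])]
wheel [(0.63, [0.5408, 0.4892], [536.0, 4.0])]
```

View pics/w3.png

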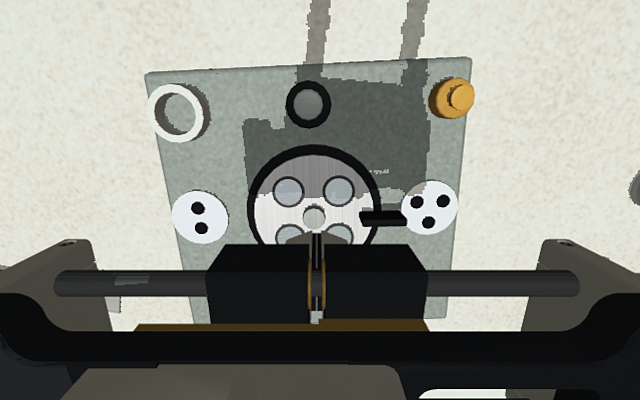

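The button at (310,103) is about world (418,9), and the tab at (383,218) still points at the three-dot disc. I'll go over the button and down.

{"method": "servo_tool", "body": {"increments": [[[0,0,0],[3,-0.2,0],0],[[0,0,0],[3,-0.2,0],0],[[0,0,0],[2.7,0,0],0],[[0,0,0],[0,0,4],0],[[0,0,0],[0,0,4],0],[[0,0,0],[0,0,1.5],0],[[0,0,0],[0,0,0],0],[[0,0,0],[0,0,0],0]]}}

```text
time: 12.0
ee_pos: [418.1, 8.9, 96.2]
orientation: [180.0, 0.0, 176.8]
wrist_force: [0.5, 0.1, 0.5]
grip_width: 0.008
grasp_force: 0.0
```

{"method": "servo_tool", "body": {"increments": [[[0,0,0],[0,0,0.4],0],[[0,0,0],[0,0,0.4],0],[[0,0,0],[0,0,0.4],0],[[0,0,0],[0,0,0.4],0],[[0,0,0],[0,0,0.2],0],[[0,0,0],[0,0,0],0]]}}

```text
time: 12.6
ee_pos: [417.4, 9.0, 77.4]
orientation: [180.0, -0.0, 176.8]
wrist_force: [-0.5, 0.2, 0.1]
grip_width: 0.006
grasp_force: 0.0
```

{"method": "servo_tool", "body": {"increments": [[[0,0,0],[0,0,0.2],0],[[0,0,0],[0,0,0.2],0],[[0,0,0],[0,0,0],0]]}}

```text
time: 12.9
ee_pos: [417.5, 9.0, 73.5]
orientation: [180.0, -0.0, 176.8]
wrist_force: [-0.2, -0.4, -0.5]
grip_width: 0.004
grasp_force: 0.0
```

{"method": "servo_tool", "body": {"increments": [[[0,0,0],[0,0,0.2],0],[[0,0,0],[0,0,0.1],0],[[0,0,0],[0,0,0],0]]}}

```text
time: 13.2
ee_pos: [417.8, 8.9, 70.7]
orientation: [180.0, 0.0, 176.8]
wrist_force: [-0.2, 1.1, 3.9]
grip_width: 0.006
grasp_force: 1.1
```

{"method": "servo_tool", "body": {"increments": [[[0,0,0],[0,0,0.2],0],[[0,0,0],[0,0,0],0]]}}

```text
time: 13.4
ee_pos: [417.8, 8.9, 68.7]
orientation: [180.0, 0.0, 176.8]
wrist_force: [-0.9, 1.5, 3.3]
grip_width: 0.003
grasp_force: 1.7
```

{"method": "servo_tool", "body": {"increments": [[[0,0,0],[0,0,0.2],0],[[0,0,0],[0,0,0],0]]}}

```text
time: 13.6
ee_pos: [417.8, 8.9, 66.7]
orientation: [180.0, 0.0, 176.8]
wrist_force: [0.3, 1.4, 4.6]
grip_width: 0.004
grasp_force: 2.3
```

{"method": "servo_tool", "body": {"increments": [[[0,0,0],[0,0,0.1],0],[[0,0,0],[0,0,0],0]]}}

```text
time: 13.8
ee_pos: [417.8, 8.9, 66.2]
orientation: [180.0, 0.0, 176.8]
wrist_force: [-1.1, 0.9, 9.1]
grip_width: 0.003
grasp_force: 4.7
```

{"method": "servo_tool", "body": {"increments": [[[0,0,0],[0,0,0.1],0],[[0,0,0],[0,0,0],0]]}}

```text
time: 14.0
ee_pos: [417.9, 8.9, 65.9]
orientation: [-180.0, 0.1, 176.8]
wrist_force: [-3.5, 0.0, 20.0]
grip_width: 0.001
grasp_force: 10.2
```

The force rises sharply at z = 66, about 6 mm below first contact, so the button is fully in. I'll retract and check.

{"method": "servo_tool", "body": {"increments": [[[0,0,0],[0,0,0],0],[[0,0,0],[0,0,-0.5],0],[[0,0,0],[0,0,-1.5],0],[[0,0,0],[0,0,-3],0],[[0,0,0],[0,0,-4],0],[[0,0,0],[0,0,-4],0],[[0,0,0],[-3,0,0],0],[[0,0,0],[-3,0,0],0],[[0,0,0],[-2.5,0,0],0],[[0,0,0],[0,0,0],0],[[0,0,0],[0,0,0],0],[[0,0,0],[0,0,0],0]]}}

```text
time: 15.2
ee_pos: [501.5, 4.3, 194.2]
orientation: [180.0, -0.1, 176.8]
wrist_force: [-0.4, 0.0, -0.1]
grip_width: 0.009
grasp_force: 0.0
```

```bash
python3 chk.py; python3 -c "
from h import *
save('wrist','w4')"
```

```text
top [(0.81, [535.0, 96.0])]
side [(0.86, [523.0, 93.0])]
wrist [(0.8, [533.0, 97.0]), (0.43, [420.0, -101.0])]
15.5 [502.23187602   4.22473937 194.92462829] 176.80362074131978 [ 0.78601771  0.19834042 -0.28205832]
rad -2.433877797845358 tan 29.678586104391933 tab if flush 86.80362074131978
```

View pics/w4.png

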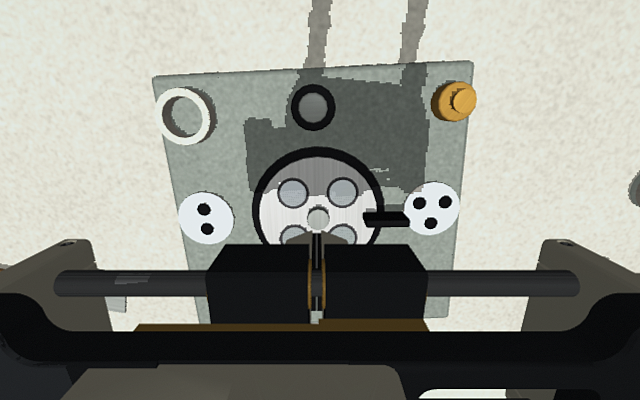

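The tab at (386,219) points at the three-dot disc at (431,208). The button at (313,106) is free again, and the tape and weight haven't moved.

```bash
python3 -c "
from h import *
print(ticket.finish_job())"
```

```text
the job is handed in; nothing more can be done
None
```

The job is handed in, with no verdict returned: the tab points at the three-dot disc (about 4–5 mm off its centre by my estimate, limit 10.5 mm), the button was pressed to its stop and released, and the arm is clear.

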